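# Read the ring gauge, release the ring and sort it

## Robot

A 7-joint arm with a two-finger parallel gripper is mounted at the origin on the work surface. World frame = base frame: x ahead of the robot, y to its left, z up, the work surface at z = 0. Lengths are in m, angles in rad, forces in N, time in s.
With the tool pointing down it reaches from about 0.4 to 0.85 m from the base axis. Payload 4.5 kg.
Tool frame: the origin (TCP) lies midway between the tips of the shut fingers; the grasp point (between the pads) lies 19 mm behind it; z points along the fingers, y is the direction in which the jaws open and shut (so a half turn about z gives the same grasp; the last joint's range is limited). The gripper opens to 88 mm and grips with 3 to 60 N. Pads are 18 mm wide; open, the fingers measure 123 mm over their backs; the gripper's body (75 mm by 187 mm) begins 45 mm behind the grasp point.
Start: joints at [1.261, 0.689, -0.195, 1.565, 0.157, 0.902, -0.215], TCP at [0.211, -0.588, 0.239] pointing down, gripper open.
Joint ranges: [-3.01, 3.01], [-0.46, 2.08], [-1.47, 1.51], [0.13, 2.56], [-1, 4.14], [0.04, 2.09], [-2.66, 2.66]. Speed limits (rad/s): [2.57, 2.57, 3.14, 3.14, 3.14, 3.14, 3.14].

## Interface

Orientations are given as a unit quaternion [x, y, z, w].
In Python, from plant import r, viewer gives the robot as it stands.
- The arm moves only by the tool play_rows, never from a script. Its argument "commands" is a list of rows, each an object with "delta_rot": the turn, a rotation vector about the tool's x, y, z normalised to -1 to 1, where 1 is pi rad, a list of three; "travel": the shift along the tool's x, y, z normalised to -1 to 1, where 1 is 15 cm, a list of three; "gripper": the opening, from -1 (shut) to 1 (fully open). In form: [{"delta_rot": [wx, wy, wz], "travel": [x, y, z], "gripper": gripper}, ...]. A call has 1 to 12 rows; each row is the pose to reach, as a shift and turn from the pose commanded when the call began, along the tool's axes at that moment, turning the shorter way round; what a row does not reach only later rows make up. A row lasts 1/8 s, in which the tool goes at most 62.5 mm and 10.7 degrees, less where a joint would pass 70% of its speed; a pose out of reach is approached as far as the arm can. A call with a number of a shift or a turn outside -1 to 1 is refused whole. A call with a gripper value outside its range is refused whole. The fingers move at their own pace and stop on an object; "force" is the grip in N (left out, the last holds). Time passes only in rows, so rows that repeat a pose let the fingers close. It gives the time, the measured TCP pose, the force and the opening at its end, in the units of the state.
- r.get_state(): the state, without advancing time (a new reading comes with each control period).
- viewer.snapshot(name): name is "side" or "top"; returns a dict with "color" (480x640x3 uint8, red, green, blue), "z_map" (480x640 float32, m along the optical axis (not along the pixel's ray), 0 where there is no reading), "fx", "fy", "cx", "cy" (pixels), "origin" and "attitude" of the camera in the world. Camera axes: x right, y up, looking along -z (the intrinsics and any distortion apply to the point x, -y, -z); pixel columns grow to the right and rows downward; lengths in m; the calibration is good to about 2 mm. A picture is of the moment at which its call begins.
- r.finish_job(): hands the job in, once; it reports no verdict.
Trained networks look in the newest picture that a camera, given by its name, has taken for a name from the list of things; names that differ only in an ending like _2 or _b are one class to them, and where a whole thing is asked for, a point or a joint stands for the part that bears it (a point fixed in the world has none). Each returns a list of dicts, best first, with "conf" (0 to 1); they miss things now and then, are a little off and sometimes report something else, mostly with a low value. They report only what shows in the picture. A call takes as long as a camera call. They do not tell look-alikes from the thing itself.
- viewer.outline_of(camera, label): "pixels" (480x640 bool, what is visible of it) and "at" ([column, row] in pixels, amid what is visible of it).
- viewer.pinpoint(camera, label): "at" ([column, row] in pixels: a listed point, or the origin of a listed thing).
The state is a dict: "clock": time; "q": joint angles; "qd": joint speeds; "joint_torque": joint torques, N m; "tool_pos": TCP position; "eef_rot": TCP orientation; "contact_force": force on the tool from outside, world axes, zero at the start; "moment": the same for the moment, N m; "opening": opening from 0.0 (shut) to 1.0 (fully open).
Only numpy, scipy, OpenCV 4.12 (cv2) and the standard library are available. Lean on these libraries where they do the work, as an engineer would, in place of code of your own. Each camera call takes 0.05 s, during which the arm holds its last target. There are 200 camera calls.

## Task

The bearing ring standing on the bench gauge is under measurement: read the dial as it stands now, for the pointer swings away once the contact is released - the ring is good if the pointer lies in the short arc between the two limit tabs clipped to the dial's rim, and a reject if it lies outside them (right over a tab, either verdict will do). Push the gauge's ball lever fully back, away from the ring, to draw the contact off, and leave it back; only then take the ring off and set it down gently, without dropping it, standing upright: a good ring in the empty middle cell of the wooden three-cell tray, a reject on the free floor of the steel pan. Keep off the dial and leave the other rings, the caliper, the brush and the bottle where they are.

Things in the scene. Friction and masses are not known exactly. Their poses are not given: they have to be found in the camera images.
- gauge: Ring gauge, fixed: olive base 210 x 150 mm, round steel plate (top 40 mm above bench). Origin on the bench under the ring's axis; +x runs from the ring along the spindle (z 66) to the dial. Two stop pins (tops z 73) are 1 mm off the ring at 140 and 220 deg from +x, star knobs outside them (to 75 mm, z 70). Dial post: x 68-92, y -36 to 18, z 82. Along gauge y the ring's sides are free.
- dial: Dial indicator lying face up, 103 mm across. Origin at the middle of its white face, 152 mm along gauge +x from the gauge's origin, 77.5 mm above the bench; axes as the gauge's. Black pointer with stubby tail; 40 graduations on the turnable rim, the longest is zero. Two black limit tabs 12 mm wide are clipped over the rim 0.6 rad either side of zero. Not to be touched.
- bezel (a joint): Turn of the dial's rim with zero mark and limit tabs (rad, counter-clockwise from above); at 0 the zero mark points along gauge +x. Already set; leave it. Reading = pointer minus bezel: less than 0.6 either way lies between the tabs (good), more is a reject; 0.48 to 0.72 is over a tab.
- pointer (a joint): Turn of the pointer (rad, counter-clockwise from above); at 0 the pointer's tip points along gauge +x. It is 0 while the contact rests on the ring, and swings to -2.16 when the lever is fully back.
- zero_mark (a point): Point on the dial's zero graduation, 40 mm from the dial's centre.
- pointer_tip (a point): Tip of the dial's pointer, 38 mm from the dial's centre.
- lever (a joint): Ball lever that draws the spindle off the ring (rad): 0 = contact on the ring, leaning 17 deg towards gauge -x; 0.6 = fully back at its stop, leaning 17 deg towards gauge +x. Takes about 1.2 N at the ball, stays where it is left. Pivot parallel to gauge y at gauge (55, 70, 45) mm; ball centre 62 mm from it.
- lever_ball (a point): Centre of the lever's black ball, 22 mm across, on a 9 x 6 mm steel arm; 104 mm above the bench at both ends of its swing (3 mm higher midway), 37 mm from end to end along gauge x. Clear of the ring by over 35 mm.
- ring: The measured bearing ring: steel, 0.3 to 0.55 kg, outside 60 mm, bore 46, 52 high, two fine grooves. Origin at the centre of its underside, z along its axis. Stands on the gauge plate, 40 mm above the bench, between two stop pins (1 mm off) and the spindle tip, which draws back 11 mm with the lever: easing it a few mm along gauge +x before lifting keeps it from dragging on the pins.
- pass_tray: Wooden pass tray, fixed, 252 x 92 mm, three cells in a row along its own x, each 76 x 76 mm (centres at x -82, 0, 82 mm); floor top 6 mm, outer walls 20 mm and dividers 17 mm above the bench. Origin under its middle. The end cells hold good rings, the middle one is empty. It and the pan may change sides.
- pass_cell (a point): Centre of the floor of the tray's empty middle cell (6 mm above the bench), axes as the tray's.
- reject_pan: Sheet-steel reject pan, fixed, 200 mm along its x by 136 mm, undivided, floor top 2 mm, rim 24 mm above the bench, wire handle at each short end. Origin under its middle. A rejected ring stands at its +x end (58 mm from the middle); the rest of the floor is free.
- reject_spot (a point): Middle of the free floor of the reject pan, 48 mm from its origin to its own -x (2 mm above the bench), axes as the pan's.
- good_a: bearing ring like the measured one (steel, outside 60, bore 46, 52 high; origin at the centre of its underside), in the pass tray's -x end cell.
- good_b: bearing ring like the measured one (steel, outside 60, bore 46, 52 high; origin at the centre of its underside), in the pass tray's +x end cell.
- bad_a: bearing ring like the measured one (steel, outside 60, bore 46, 52 high; origin at the centre of its underside), in the reject pan.
- wait_a: bearing ring like the measured one (steel, outside 60, bore 46, 52 high; origin at the centre of its underside), waiting on the far side of the bench, carrying another.
- wait_b: bearing ring like the measured one (steel, outside 60, bore 46, 52 high; origin at the centre of its underside), on top of that one.
- wait_c: bearing ring like the measured one (steel, outside 60, bore 46, 52 high; origin at the centre of its underside), waiting beside that pair.
- caliper: Digital caliper, steel and black, 235 mm long, up to 15 mm high, lying on the bench in front of the gauge (robot's side). Origin under its middle, its beam along its own x.
- brush: Bench brush, about 200 mm long, lying on the bench on the robot's side. Origin under its middle, its handle along its own x.
- oil_bottle: Grey oil bottle, 56 mm across, 150 mm high, standing on the far side of the bench. Origin at the centre of its underside.
Things that resemble listed ones, but are neither listed nor needed, are in the scene too. Leave any green or yellow look-alike of the ring alone. Several things look just like the reject_pan: the one meant starts farthest from the robot's base.

How it is judged:
By the outcome, as a careful person would: the job done as asked, in the order asked, and still so for the second after the job is handed in, with the robot touching nothing.
It also fails if it takes over 48 s, if anything falls off the work surface, if the arm or the gripper's body presses on something with over 40 N, if the wrist force passes 120 N, or if a joint passes its speed limit or range.

## Working session

There is one attempt and no reset: what is moved stays moved. The work goes in short steps, Python scripts to look and compute and a tool call to move; the robot and the scene stay as the last step left them, time stands still between calls to the robot, and variables do not carry over. Pictures are saved under pics/ and viewed, about 8 in all and at most 12, crops included, and the job is handed in when it is done.

Besides the shell and the picture viewer there is one more tool, called after "Request:" as a command line: name --argument value ..., lists and objects as JSON in quotes. play_rows: Moves the arm, as the interface text tells. Its arguments: {"type":"object","properties":{"commands":{"type":"array","items":{"type":"object","properties":{"delta_rot":{"type":"array","items":{"type":"number","minimum":-1,"maximum":1}},"travel":{"type":"array","items":{"type":"number","minimum":-1,"maximum":1}},"gripper":{"type":"number"}}}},"force":{"type":"number"}},"required":["commands"]}

```bash
mkdir -p pics; cat > h.py <<'E'
import numpy as np, cv2
from scipy.spatial.transform import Rotation as R
from plant import r, viewer
def snap(c,f=None):
    s=viewer.snapshot(c)
    if f: cv2.imwrite(f'pics/{f}.png',s['color'][:,:,::-1])
    return s
def att(s):
    a=np.array(s['attitude'],float)
    return a if a.shape==(3,3) else R.from_quat(a).as_matrix()
def ray(s,uv):
    d=np.array([(uv[0]-s['cx'])/s['fx'],-(uv[1]-s['cy'])/s['fy'],-1.])
    return np.array(s['origin'],float),att(s)@d
def at_z(s,uv,z):
    o,d=ray(s,uv); return o+d*(z-o[2])/d[2]
def at_depth(s,uv):
    o,d=ray(s,uv); u,v=int(round(uv[0])),int(round(uv[1])); return o+d*s['z_map'][v,u]
def proj(s,p):
    q=att(s).T@(np.array(p)-np.array(s['origin'])); return np.array([s['cx']+s['fx']*q[0]/-q[2], s['cy']-s['fy']*q[1]/-q[2]])
E
python3 - <<'E'
from h import *
np.set_printoptions(precision=4,suppress=True)
Z={'gauge':0,'dial':.0775,'zero_mark':.0775,'pointer_tip':.0775,'lever_ball':.104,'ring':.04,'pass_cell':.006,'pass_tray':0,'reject_spot':.002,'reject_pan':0,'caliper':0,'brush':0,'oil_bottle':0}
for c in('top','side'):
    s=snap(c,c+'1'); print(c,{k:(v if k not in('color','z_map') else 0) for k,v in s.items()})
    for n,z in Z.items():
        for d in viewer.pinpoint(c,n)[:6]:
            print(c,n,round(d['conf'],2),np.round(d['at'],1),at_z(s,d['at'],z)[:2])
print(r.get_state())
E
```

```text
top {'color': 0, 'z_map': 0, 'fx': 477.7971241041898, 'fy': 477.7971241041898, 'cx': 318.17215784663983, 'cy': 240.63982929293758, 'origin': array([0.3167, 0.075 , 1.1453]), 'attitude': array([ 0.0606, -0.0672, -0.6974,  0.711 ])}
top gauge 0.8 [365.2 244.8] [ 0.5184 -0.0484]
top dial 0.93 [352.9 181.7] [ 0.6532 -0.0114]
top zero_mark 0.69 [343.3 167.7] [0.6868 0.0113]
top pointer_tip 0.38 [347.3 164.1] [0.6958 0.002 ]
top lever_ball 0.52 [335.4 230. ] [0.5322 0.0292]
top lever_ball 0.2 [343.2 165.3] [0.6833 0.0132]
top ring 0.94 [396.4 143.6] [ 0.7643 -0.1204]
top ring 0.73 [293.9 239.2] [0.5213 0.1237]
top ring 0.67 [365.7 249.4] [ 0.5004 -0.0453]
top ring 0.4 [352.6 179.7] [ 0.67   -0.0136]
top pass_cell 0.67 [473.  261.5] [ 0.4817 -0.3083]
top pass_cell 0.47 [356.8 176.9] [ 0.6884 -0.0268]
top pass_tray 0.91 [473.3 260. ] [ 0.4863 -0.3112]
top pass_tray 0.54 [433.5 156.1] [ 0.7493 -0.221 ]
top pass_tray 0.17 [261.4 155.1] [0.7422 0.2131]
top reject_spot 0.94 [228.3 264.8] [0.4625 0.2814]
top reject_spot 0.67 [157.9 374.3] [0.2052 0.4301]
top reject_spot 0.55 [365.7 248.7] [ 0.508
[... 1480 characters left out ...]
9]
side caliper 0.5 [320.9 226.7] [ 0.5875 -0.0418]
side brush 0.79 [418. 240.] [ 0.3537 -0.1721]
side brush 0.44 [407.9 194.5] [ 0.4711 -0.2994]
side oil_bottle 0.74 [315.4 169.8] [ 0.7456 -0.2089]
{'clock': 1.4, 'q': array([ 1.2608,  0.6891, -0.1946,  1.5653,  0.1573,  0.9025, -0.2151]), 'qd': array([ 0.0009,  0.0005,  0.0001, -0.0003, -0.0014, -0.0007, -0.0002]), 'joint_torque': array([ -0.0002, -52.7496,  -1.2671, -15.3744,  -0.0519,  -0.0007,
        -0.    ]), 'tool_pos': array([ 0.2107, -0.5885,  0.2387]), 'eef_rot': array([0.9853, 0.171 , 0.    , 0.    ]), 'contact_force': array([ 0.9545, -0.467 , -0.2563]), 'moment': array([-0.0332, -0.0104,  0.038 ]), 'opening': 0.9992660079280586}
```

```bash
python3 - <<'E'
import cv2
t=cv2.imread('pics/top1.png'); s=cv2.imread('pics/side1.png')
cv2.imwrite('pics/dial1.png',cv2.hconcat([cv2.resize(t[140:220,310:390],(400,400),interpolation=cv2.INTER_CUBIC),cv2.resize(s[160:240,250:330],(400,400),interpolation=cv2.INTER_CUBIC)]))
E
```

```text
(no output)
```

View pics/top1.png

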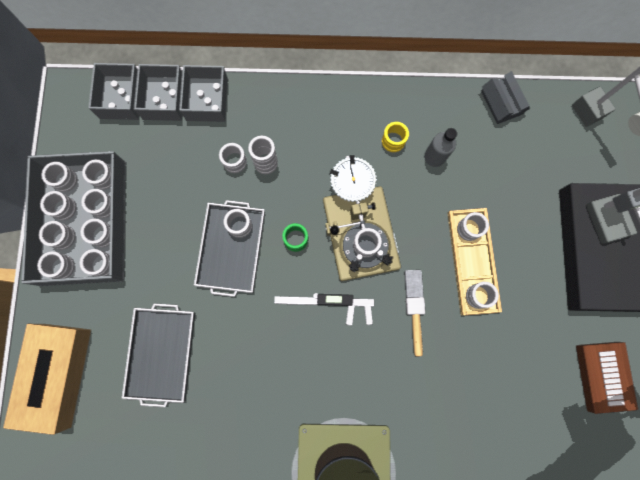

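View pics/dial1.png

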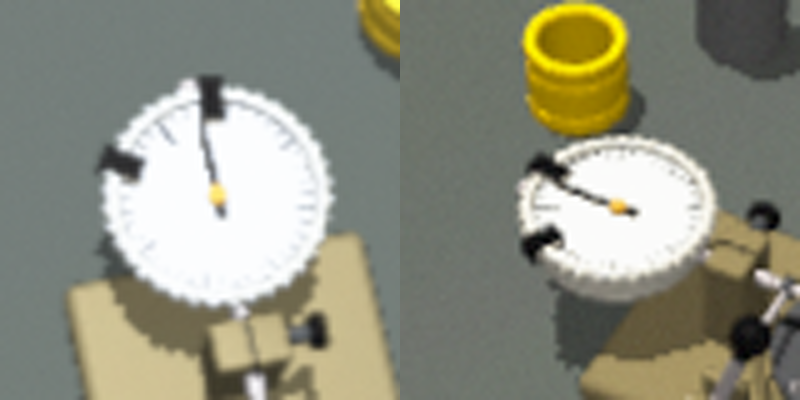

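View pics/side1.png

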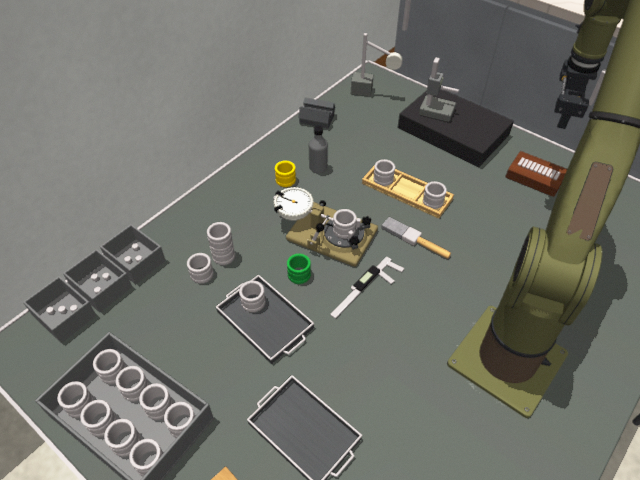

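```bash
cat > m.py <<'E'
from h import *
from scipy.optimize import least_squares
np.set_printoptions(precision=4,suppress=True)
def cloud(s):
    v,u=np.mgrid[0:480,0:640]; z=s['z_map'].astype(float)
    d=np.stack([(u-s['cx'])/s['fx'],-(v-s['cy'])/s['fy'],-np.ones_like(z)],-1)*z[...,None]
    p=d@att(s).T+np.array(s['origin']); p[z==0]=np.nan; return p
def sel(p,c,rad,z0,z1):
    return p[(np.hypot(p[...,0]-c[0],p[...,1]-c[1])<rad)&(p[...,2]>z0)&(p[...,2]<z1)]
def ringfit(p,c,ztop,ro=.030,ri=.023):
    # centre of the annulus at the top face
    q=sel(p,c,.045,ztop-.006,ztop+.006)
    f=lambda x:np.maximum(np.hypot(*(q[:,:2]-x).T)-ro,0)+np.maximum(ri-np.hypot(*(q[:,:2]-x).T),0)
    return least_squares(f,np.median(q[:,:2],0),loss='soft_l1',f_scale=.001).x,len(q),np.median(q[:,2])
E
python3 - <<'E'
from m import *
for c in('top','side'):
    s=snap(c); p=cloud(s)
    print(c,'ring',*ringfit(p,(.505,-.043),.092))
    q=sel(p,(.656,-.013),.07,.072,.09); m=q[:,:2]
    (cx,cy),rad=cv2.minEnclosingCircle((m*1000).astype(np.float32)); print('dial',cx,cy,rad,np.median(q[:,2]))
    q=sel(p,(.533,.030),.02,.095,.125); print('ball',len(q),q.mean(0),q.max(0),q.min(0))
    for n,ce in(('a',(.43,-.32)),('b',(.55,-.31))):
        q=sel(p,ce,.07,.05,.065); print(n,*ringfit(p,np.median(q[:,:2],0),.058),len(q))
    q=p[(p[...,2]>.012)&(p[...,2]<.026)&(p[...,0]>.33)&(p[...,0]<.65)&(p[...,1]>-.40)&(p[...,1]<-.22)]
    print('tray',cv2.minAreaRect((q[:,:2]*1000).astype(np.float32)),len(q))
E
```

```text
top ring [ 0.5118 -0.0447] 241 0.09077922580940934
dial 652.4854736328125 -14.409209251403809 66.2899169921875 0.0777469516992807
ball 77 [0.5316 0.0315 0.1106] [0.5427 0.0414 0.1161] [0.5222 0.0212 0.103 ]
a [ 0.3997 -0.3156] 253 0.05684733784934326 263
b [ 0.5628 -0.3012] 232 0.0570080499216421 248
tray ((484.18572998046875, -308.868896484375), (252.2333526611328, 95.08175659179688), 5.4508538246154785) 1345
side ring [ 0.5105 -0.043 ] 183 0.09114276544524946
dial 653.4866943359375 -17.044404983520508 66.88876342773438 0.07911622198377244
ball 57 [0.5291 0.036  0.11  ] [0.5387 0.0456 0.118 ] [0.5205 0.0213 0.095 ]
a [ 0.3985 -0.313 ] 158 0.057950787652164215 176
b [ 0.5615 -0.2986] 146 0.0575040232451941 164
tray ((482.6275634765625, -307.2959289550781), (252.74281311035156, 102.49736022949219), 6.181450366973877) 901
```

Request:
play_rows --commands '[{"delta_rot": [0,0,0.0428],"travel": [1,-1,0],"gripper": -1},{"delta_rot": [0,0,0.0428],"travel": [1,-1,0],"gripper": -1},{"delta_rot": [0,0,0.0428],"travel": [1,-1,0],"gripper": -1},{"delta_rot": [0,0,0.0428],"travel": [1,-1,0],"gripper": -1},{"delta_rot": [0,0,0.0428],"travel": [1,-1,0],"gripper": -1}]'

```text
clock: 2.12
tool_pos: [0.3026, -0.3951, 0.2391]
eef_rot: [0.994, 0.107, 0.0, -0.0]
contact_force: [0.0, -0.2, 0.6]
opening: 0.456
```

Request:
play_rows --commands '[{"delta_rot": [0,0,0],"travel": [1,-1,0],"gripper": -1},{"delta_rot": [0,0,0],"travel": [1,-1,0],"gripper": -1},{"delta_rot": [0,0,0],"travel": [1,-1,0],"gripper": -1},{"delta_rot": [0,0,0],"travel": [1,-1,0],"gripper": -1},{"delta_rot": [0,0,0],"travel": [1,-1,0],"gripper": -1}]'

```text
clock: 2.75
tool_pos: [0.4182, -0.2188, 0.2388]
eef_rot: [0.994, 0.106, 0.001, 0.0]
contact_force: [0.0, -0.4, 0.1]
opening: 0.009
```

```bash
cat >> h.py <<'E'
def go(xyz,yaw):
    s=r.get_state(); T=R.from_quat(s['eef_rot']); M=T.as_matrix()
    G=R.from_matrix(np.array([[np.cos(yaw),np.sin(yaw),0],[np.sin(yaw),-np.cos(yaw),0],[0,0,-1]]))
    print('t',round(s['clock'],2),'pos',np.round(s['tool_pos'],4),'yaw',round(np.degrees(np.arctan2(M[1,0],M[0,0])),2),'F',np.round(s['contact_force'],1),'open',round(s['opening'],3))
    print('travel',np.round(M.T@(np.array(xyz)-s['tool_pos'])/.15,4),'rot',np.round((T.inv()*G).as_rotvec()/np.pi,4))
E
python3 -c "
from h import *
go((.498,.0255,.16),np.radians(12))"
```

```text
t 2.75 pos [ 0.4182 -0.2188  0.2388] yaw 12.12 F [ 0.  -0.4  0.1] open 0.009
travel [ 0.8618 -1.4809  0.525 ] rot [ 0.0002 -0.0003  0.0007]
```

Request:
play_rows --commands '[{"delta_rot": [0,0,0],"travel": [0.4,-0.9,0],"gripper": -1},{"delta_rot": [0,0,0],"travel": [0.4,-0.9,0],"gripper": -1},{"delta_rot": [0,0,0],"travel": [0.4,-0.9,0],"gripper": -1},{"delta_rot": [0,0,0],"travel": [0.4,-0.9,0],"gripper": -1}]'

```text
clock: 3.25
tool_pos: [0.4479, -0.0752, 0.2387]
eef_rot: [0.995, 0.104, 0.0, 0.0]
contact_force: [0.1, -0.8, 0.5]
opening: 0.008
```

Request:
play_rows --commands '[{"delta_rot": [0,0,0],"travel": [0.44,-0.58,0],"gripper": -1},{"delta_rot": [0,0,0],"travel": [0.44,-0.58,0.4],"gripper": -1},{"delta_rot": [0,0,0],"travel": [0.44,-0.58,0.6],"gripper": -1},{"delta_rot": [0,0,0],"travel": [0.44,-0.58,0.6],"gripper": -1},{"delta_rot": [0,0,0],"travel": [0.44,-0.58,0.6],"gripper": -1}]'

```text
clock: 3.88
tool_pos: [0.4945, 0.0216, 0.1497]
eef_rot: [0.995, 0.102, 0.0, 0.001]
contact_force: [0.8, -0.3, 1.6]
opening: 0.006
```

```bash
python3 -c "
from h import *
s=snap('side','side2')
cv2.imwrite('pics/s2.png',cv2.resize(s['color'][150:290,240:420,::-1],None,fx=4,fy=4,interpolation=cv2.INTER_CUBIC))
go((.498,.0255,.094),np.radians(12))"
```

```text
t 3.92 pos [0.4948 0.022  0.1502] yaw 11.78 F [-0.7 -1.1  0.4] open 0.005
travel [ 0.0247 -0.0188  0.3745] rot [ 0.0005 -0.0006 -0.0012]
```

View pics/s2.png

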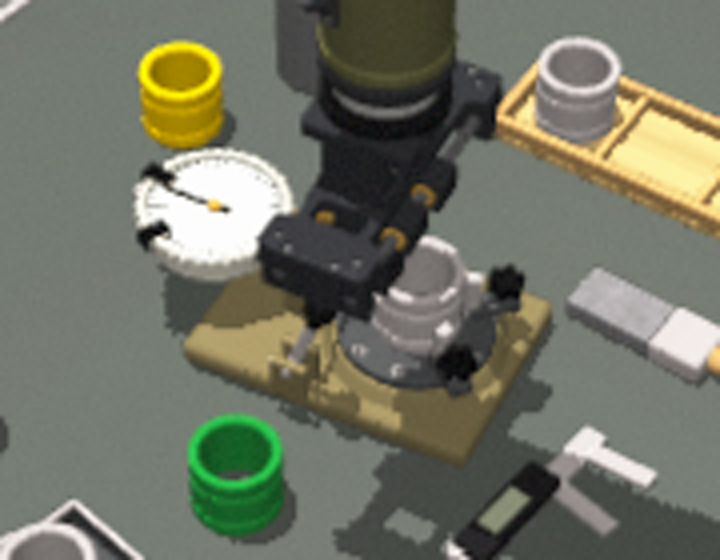

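Request:
play_rows --commands '[{"delta_rot": [0,0,0],"travel": [0,-0.02,0.2],"gripper": -1},{"delta_rot": [0,0,0],"travel": [0,-0.02,0.37],"gripper": -1},{"delta_rot": [0,0,0],"travel": [0,-0.02,0.37],"gripper": -1}]'

```text
clock: 4.3
tool_pos: [0.4933, 0.0262, 0.0936]
eef_rot: [0.995, 0.104, -0.0, 0.0]
contact_force: [0.3, -0.0, -0.1]
opening: 0.005
```

Request:
play_rows --commands '[{"delta_rot": [0,0,0],"travel": [0.06,0,0],"gripper": -1},{"delta_rot": [0,0,0],"travel": [0.12,0,0],"gripper": -1},{"delta_rot": [0,0,0],"travel": [0.18,0,0],"gripper": -1},{"delta_rot": [0,0,0],"travel": [0.24,0,0],"gripper": -1},{"delta_rot": [0,0,0],"travel": [0.3,0,0],"gripper": -1},{"delta_rot": [0,0,0],"travel": [0.3,0,0],"gripper": -1}]'

```text
clock: 5.05
tool_pos: [0.539, 0.0373, 0.0932]
eef_rot: [0.995, 0.105, 0.001, -0.0]
contact_force: [-0.3, -0.1, 1.1]
opening: 0.007
```

```bash
python3 -c "
from h import *
s=snap('side','side3')
cv2.imwrite('pics/s3.png',cv2.resize(s['color'][150:290,240:420,::-1],None,fx=4,fy=4,interpolation=cv2.INTER_CUBIC))
go((.498,.0255,.094),np.radians(12))"
```

```text
t 5.1 pos [0.5384 0.0374 0.0932] yaw 12.01 F [ 0.4 -0.7  0.6] open 0.005
travel [-0.28    0.0215 -0.0061] rot [-0.0001 -0.0006  0.0001]
```

View pics/s3.png

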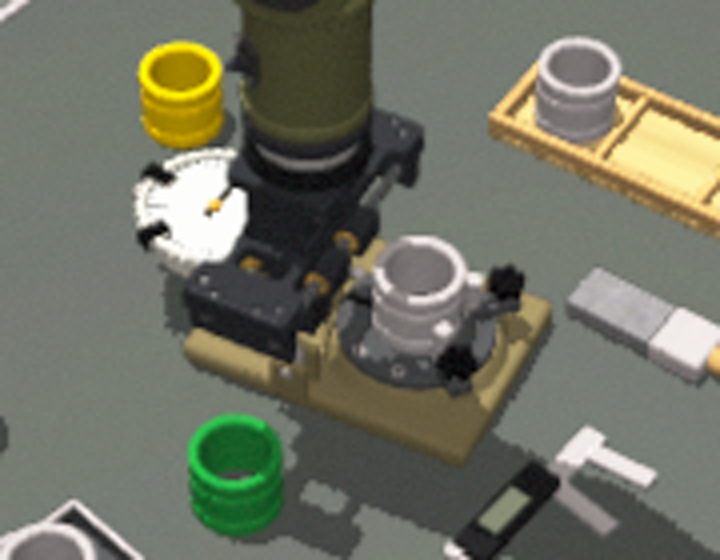

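Request:
play_rows --commands '[{"delta_rot": [0,0,0],"travel": [0.03,0,0],"gripper": -1},{"delta_rot": [0,0,0],"travel": [0.05,0,0],"gripper": -1},{"delta_rot": [0,0,0],"travel": [0.06,0,0],"gripper": -1},{"delta_rot": [0,0,0],"travel": [0.06,0,0],"gripper": -1}]'

```text
clock: 5.6
tool_pos: [0.5463, 0.0388, 0.0931]
eef_rot: [0.995, 0.104, 0.0, 0.0]
contact_force: [-0.9, 0.3, -0.4]
opening: 0.004
```

Request:
play_rows --commands '[{"delta_rot": [0,0,0],"travel": [0.02,0,0],"gripper": -1},{"delta_rot": [0,0,0],"travel": [0.02,0,0],"gripper": -1}]'

```text
clock: 5.85
tool_pos: [0.5482, 0.0391, 0.093]
eef_rot: [0.995, 0.104, -0.001, 0.0]
contact_force: [-3.5, 0.2, 0.5]
opening: 0.008
```

Request:
play_rows --commands '[{"delta_rot": [0,0,0],"travel": [0.015,0,0],"gripper": -1},{"delta_rot": [0,0,0],"travel": [0.015,0,0],"gripper": -1}]'

```text
clock: 6.1
tool_pos: [0.5484, 0.0391, 0.0929]
eef_rot: [0.995, 0.104, -0.003, 0.0]
contact_force: [-7.9, -1.0, 2.9]
opening: 0.005
```

Request:
play_rows --commands '[{"delta_rot": [0,0,0],"travel": [-0.1,0,0],"gripper": -1},{"delta_rot": [0,0,0],"travel": [-0.15,0,-0.1],"gripper": -1},{"delta_rot": [0,0,0],"travel": [-0.2,0,-0.5],"gripper": -1},{"delta_rot": [0,0,0],"travel": [-0.36,0.2,-0.6],"gripper": 1},{"delta_rot": [0,0,0],"travel": [-0.7,1,-0.6],"gripper": 1},{"delta_rot": [0,0,0],"travel": [-0.7,1,-0.6],"gripper": 1},{"delta_rot": [0,0,0],"travel": [-0.7,1,-0.6],"gripper": 1},{"delta_rot": [0,0,0],"travel": [-0.7,1,-0.6],"gripper": 1}]'

```text
clock: 7.1
tool_pos: [0.4809, -0.1289, 0.1842]
eef_rot: [0.995, 0.104, 0.001, 0.0]
contact_force: [-0.7, 0.0, 0.4]
opening: 0.55
```

```bash
python3 - <<'E'
from m import *
S={c:snap(c,c+'4') for c in('side','top')}
cv2.imwrite('pics/s4.png',cv2.vconcat([cv2.resize(S[c]['color'][v:v+90,u:u+180,::-1],(600,300),interpolation=cv2.INTER_CUBIC) for c,v,u in(('side',170,250),('top',150,290))]))
for c,s in S.items():
    p=cloud(s)
    try: print(c,'ring',*ringfit(p,(.511,-.044),.092))
    except Exception as e: print(e)
    q=sel(p,(.567,.040),.022,.095,.125); print('ball',len(q),q.mean(0) if len(q) else 0)
    for n,z in(('lever_ball',.104),('pointer_tip',.0775),('dial',.0775)):
        for d in viewer.pinpoint(c,n)[:2]: print(n,round(d['conf'],2),at_z(s,d['at'],z))
go((.511,-.044,.14),np.radians(12))
E
```

```text
side ring [ 0.5107 -0.0429] 184 0.0909318037876854
ball 58 [0.5646 0.0444 0.11  ]
lever_ball 0.63 [0.5691 0.0314 0.104 ]
pointer_tip 0.45 [ 0.6455 -0.0517  0.0775]
dial 0.76 [ 0.668  -0.0083  0.0775]
top ring [ 0.5119 -0.045 ] 161 0.09106759759873961
ball 72 [0.567  0.0393 0.1112]
lever_ball 0.42 [0.5744 0.0447 0.104 ]
pointer_tip 0.53 [ 0.6397 -0.0461  0.0775]
pointer_tip 0.34 [ 0.4774 -0.2888  0.0775]
dial 0.97 [ 0.6605 -0.0118  0.0775]
dial 0.73 [ 0.4756 -0.2926  0.0775]
t 7.5 pos [ 0.48   -0.1278  0.1832] yaw 12.09 F [-0.9  0.7  0.2] open 0.914
travel [ 0.3188 -0.5032  0.2881] rot [-0.     -0.      0.0005]
```

View pics/s4.png

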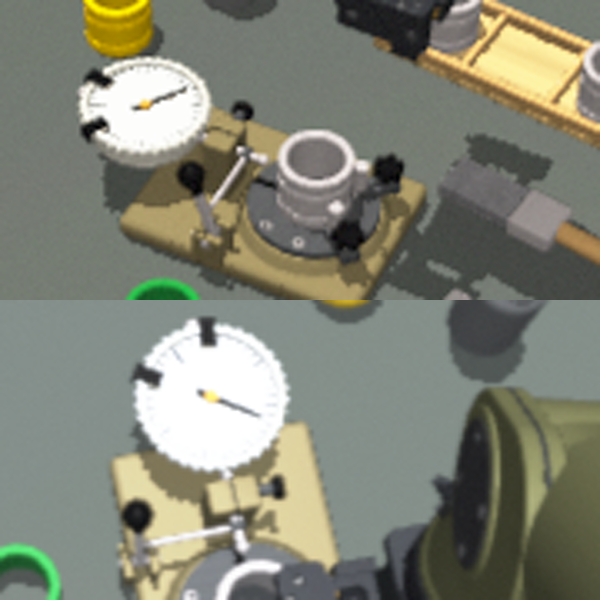

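Request:
play_rows --commands '[{"delta_rot": [0,0,0],"travel": [0.32,-0.503,0],"gripper": 1},{"delta_rot": [0,0,0],"travel": [0.32,-0.503,0.1],"gripper": 1},{"delta_rot": [0,0,0],"travel": [0.32,-0.503,0.29],"gripper": 1},{"delta_rot": [0,0,0],"travel": [0.32,-0.503,0.29],"gripper": 1}]'

```text
clock: 8.0
tool_pos: [0.5097, -0.0443, 0.1383]
eef_rot: [0.994, 0.105, -0.002, -0.0]
contact_force: [-0.8, 0.1, -0.3]
opening: 0.999
```

```bash
python3 -c "
from h import *
go((.5113,-.044,.063),np.radians(12))"
```

```text
t 8.0 pos [ 0.5097 -0.0443  0.1383] yaw 12.08 F [-0.8  0.1 -0.3] open 0.999
travel [0.0131 0.0007 0.5019] rot [-0.0003  0.0013  0.0004]
```

Request:
play_rows --commands '[{"delta_rot": [0,0,0],"travel": [0.01,0,0.2],"gripper": 1},{"delta_rot": [0,0,0],"travel": [0.01,0,0.4],"gripper": 1},{"delta_rot": [0,0,0],"travel": [0.01,0,0.5],"gripper": 1},{"delta_rot": [0,0,0],"travel": [0.01,0,0.5],"gripper": 1}]'

```text
clock: 8.5
tool_pos: [0.5124, -0.0449, 0.0646]
eef_rot: [0.995, 0.104, -0.0, 0.0]
contact_force: [0.2, -0.5, 0.3]
opening: 1.0
```

Request:
play_rows --commands '[{"delta_rot": [0,0,0],"travel": [0,0,0],"gripper": -1},{"delta_rot": [0,0,0],"travel": [0,0,0],"gripper": -1},{"delta_rot": [0,0,0],"travel": [0,0,0],"gripper": -1},{"delta_rot": [0,0,0],"travel": [0,0,0],"gripper": -1},{"delta_rot": [0,0,0],"travel": [0,0,0],"gripper": -1}]' --force 30

```text
clock: 9.12
tool_pos: [0.5129, -0.0445, 0.0653]
eef_rot: [0.995, 0.105, 0.001, 0.0]
contact_force: [-1.3, 0.7, 6.6]
opening: 0.678
```

Request:
play_rows --commands '[{"delta_rot": [0,0,0],"travel": [0.027,0,-0.01],"gripper": -1},{"delta_rot": [0,0,0],"travel": [0.027,0,-0.05],"gripper": -1},{"delta_rot": [0,0,0],"travel": [0.027,0,-0.15],"gripper": -1},{"delta_rot": [0,0,0],"travel": [0.027,0,-0.4],"gripper": -1},{"delta_rot": [0,0,0],"travel": [0.027,0,-0.7],"gripper": -1},{"delta_rot": [0,0,0],"travel": [0.027,0,-0.7],"gripper": -1}]' --force 35

```text
clock: 9.88
tool_pos: [0.5186, -0.044, 0.1732]
eef_rot: [0.995, 0.104, 0.004, 0.0]
contact_force: [-0.1, -0.3, -4.1]
opening: 0.673
```

```bash
python3 - <<'E'
from m import *
s=snap('side','side5'); p=cloud(s); st=r.get_state()
print(ringfit(p,st['tool_pos'][:2],st['tool_pos'][2]+.031))
go((.483,-.308,.17),np.radians(5.4))
E
```

```text
(array([ 0.5166, -0.0455]), 80, np.float64(0.2006029997968939))
t 9.93 pos [ 0.5172 -0.044   0.1713] yaw 11.98 F [-1.   0.  -4.5] open 0.675
travel [-0.5882  1.6747  0.0084] rot [ 0.0002 -0.001   0.0365]
```

Request:
play_rows --commands '[{"delta_rot": [0,0,0.01],"travel": [-0.3,0.4,0],"gripper": -1},{"delta_rot": [0,0,0.0365],"travel": [-0.4,0.9,0],"gripper": -1},{"delta_rot": [0,0,0.0365],"travel": [-0.4,0.9,0],"gripper": -1},{"delta_rot": [0,0,0.0365],"travel": [-0.4,0.9,0],"gripper": -1}]'

```text
clock: 10.42
tool_pos: [0.484, -0.191, 0.1683]
eef_rot: [0.999, 0.045, -0.002, 0.0]
contact_force: [-0.4, 1.2, -3.8]
opening: 0.679
```

```bash
python3 - <<'E'
from m import *
for c in('side','top'):
    s=snap(c,c+'6'); p=cloud(s)
    for d in viewer.pinpoint(c,'pass_cell')[:1]: print('cell',d['conf'],at_z(s,d['at'],.006))
    # tray in its own axes: wall-top extents
    a=np.radians(5.4); M=np.array([[np.cos(a),np.sin(a)],[-np.sin(a),np.cos(a)]])
    q=p[(p[...,2]>.0145)&(p[...,2]<.024)]; t=(q[:,:2]-np.array([.483,-.308]))@M.T
    k=(abs(t[:,0])<.14)&(abs(t[:,1])<.06); t=t[k]
    m=abs(t[:,0])<.025
    for nm,w in(('y-',t[m&(t[:,1]<0),1]),('y+',t[m&(t[:,1]>0),1]),('x-',t[(abs(t[:,1])<.02)&(t[:,0]>-.06)&(t[:,0]<-.025),0]),('x+',t[(abs(t[:,1])<.02)&(t[:,0]<.06)&(t[:,0]>.025),0])):
        print(c,nm,len(w),np.percentile(w,[5,50,95]) if len(w) else '')
go((.483,-.308,.17),np.radians(5.4))
E
```

```text
cell 0.58 [ 0.4906 -0.3111  0.006 ]
side y- 42 [-0.0482 -0.0397 -0.0334]
side y+ 47 [0.0374 0.0431 0.0494]
side x- 20 [-0.0439 -0.0408 -0.0389]
side x+ 4 [0.0291 0.0378 0.0388]
cell 0.91 [ 0.4895 -0.3057  0.006 ]
top y- 55 [-0.0467 -0.0417 -0.038 ]
top y+ 63 [0.0372 0.0416 0.0453]
top x- 33 [-0.0482 -0.0406 -0.0381]
top x+ 0 
t 10.62 pos [ 0.4857 -0.1863  0.1691] yaw 5.59 F [-0.2  0.6 -4.1] open 0.674
travel [-0.0969  0.806  -0.0073] rot [-0.0005  0.0004  0.001 ]
```

Request:
play_rows --commands '[{"delta_rot": [0,0,0],"travel": [-0.05,0.4,0],"gripper": -1},{"delta_rot": [0,0,0],"travel": [-0.097,0.805,0.1],"gripper": -1},{"delta_rot": [0,0,0],"travel": [-0.097,0.805,0.3],"gripper": -1},{"delta_rot": [0,0,0],"travel": [-0.097,0.805,0.5],"gripper": -1},{"delta_rot": [0,0,0],"travel": [-0.097,0.805,0.5],"gripper": -1},{"delta_rot": [0,0,0],"travel": [-0.097,0.805,0.5],"gripper": -1}]'

```text
clock: 11.38
tool_pos: [0.4838, -0.3091, 0.0955]
eef_rot: [0.999, 0.048, 0.001, 0.0]
contact_force: [0.3, 0.0, -3.1]
opening: 0.678
```

```bash
python3 - <<'E'
from m import *
for c in('side','top'):
    s=snap(c,c+'7'); p=cloud(s); st=r.get_state()
    try: print(c,ringfit(p,st['tool_pos'][:2],st['tool_pos'][2]+.029))
    except Exception as e: print(e)
go((.483,-.3075,.029),np.radians(5.4))
im=cv2.imread('pics/side7.png')[120:240,330:490]; cv2.imwrite('pics/s7.png',cv2.resize(im,None,fx=4,fy=4))
E
```

```text
side (array([ 0.4819, -0.3118]), 58, np.float64(0.12280739945289187))
top (array([ 0.4831, -0.3098]), 41, np.float64(0.12177850577944471))
t 11.47 pos [ 0.484  -0.3098  0.0961] yaw 5.48 F [ 0.2 -0.2 -4.9] open 0.676
travel [-0.0062 -0.0165  0.4471] rot [ 0.0004 -0.0007  0.0004]
```

View pics/s7.png

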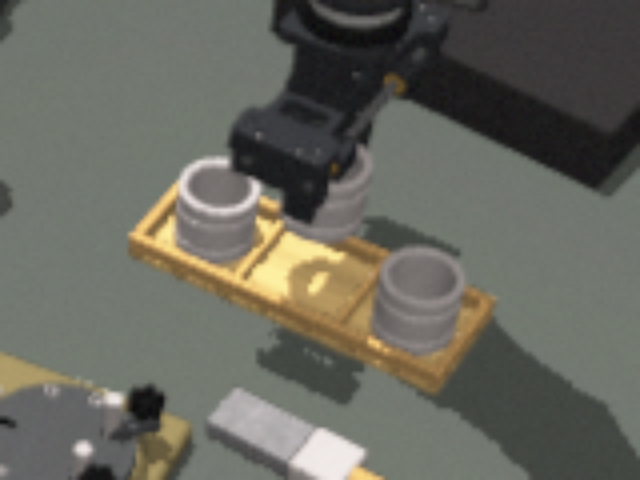

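Request:
play_rows --commands '[{"delta_rot": [0,0,0],"travel": [0,-0.015,0.2],"gripper": -1},{"delta_rot": [0,0,0],"travel": [0,-0.015,0.35],"gripper": -1},{"delta_rot": [0,0,0],"travel": [0,-0.015,0.39],"gripper": -1},{"delta_rot": [0,0,0],"travel": [0,-0.015,0.4],"gripper": -1},{"delta_rot": [0,0,0],"travel": [0,-0.015,0.4],"gripper": -1}]'

```text
clock: 12.1
tool_pos: [0.4833, -0.3081, 0.0358]
eef_rot: [0.999, 0.047, 0.001, 0.001]
contact_force: [0.1, 0.9, -3.6]
opening: 0.677
```

Request:
play_rows --commands '[{"delta_rot": [0,0,0],"travel": [0,0,0.01],"gripper": -1},{"delta_rot": [0,0,0],"travel": [0,0,0.02],"gripper": -1},{"delta_rot": [0,0,0],"travel": [0,0,0.02],"gripper": -1}]'

```text
clock: 12.48
tool_pos: [0.4825, -0.3077, 0.0317]
eef_rot: [0.999, 0.047, -0.0, 0.0]
contact_force: [-0.0, -0.1, -4.5]
opening: 0.675
```

Still hanging; lower by a millimetre at a time.

Request:
play_rows --commands '[{"delta_rot": [0,0,0],"travel": [0,0,0.008],"gripper": -1},{"delta_rot": [0,0,0],"travel": [0,0,0.008],"gripper": -1}]'

```text
clock: 12.72
tool_pos: [0.4826, -0.3077, 0.0314]
eef_rot: [0.999, 0.047, 0.0, 0.0]
contact_force: [-1.4, 2.1, 4.7]
opening: 0.679
```

Request:
play_rows --commands '[{"delta_rot": [0,0,0],"travel": [0,0,0.008],"gripper": -1},{"delta_rot": [0,0,0],"travel": [0,0,0.008],"gripper": -1}]'

```text
clock: 12.98
tool_pos: [0.4826, -0.3077, 0.0313]
eef_rot: [0.999, 0.047, 0.0, 0.0]
contact_force: [-4.1, 2.7, 16.9]
opening: 0.679
```

Request:
play_rows --commands '[{"delta_rot": [0,0,0],"travel": [0,0,-0.009],"gripper": -1},{"delta_rot": [0,0,0],"travel": [0,0,-0.009],"gripper": -1},{"delta_rot": [0,0,0],"travel": [0,0,-0.009],"gripper": 0.8},{"delta_rot": [0,0,0],"travel": [0,0,-0.009],"gripper": 0.8},{"delta_rot": [0,0,0],"travel": [0,0,-0.009],"gripper": 0.8},{"delta_rot": [0,0,0],"travel": [0,0,-0.009],"gripper": 0.8}]'

```text
clock: 13.72
tool_pos: [0.4826, -0.3077, 0.0306]
eef_rot: [0.999, 0.047, 0.0, 0.0]
contact_force: [-0.2, -0.4, -0.5]
opening: 0.897
```

Request:
play_rows --commands '[{"delta_rot": [0,0,0],"travel": [0,0,-0.1],"gripper": 0.8},{"delta_rot": [0,0,0],"travel": [0,0,-0.3],"gripper": 0.8},{"delta_rot": [0,0,0],"travel": [0,0,-0.7],"gripper": 0.8},{"delta_rot": [0,0,0],"travel": [0,0,-1],"gripper": 0.8},{"delta_rot": [0,0,0],"travel": [-0.3,0.8,-1],"gripper": 0.8},{"delta_rot": [0,0,0],"travel": [-0.3,1,-1],"gripper": 0.8},{"delta_rot": [0,0,0],"travel": [-0.3,1,-1],"gripper": 0.8},{"delta_rot": [0,0,0],"travel": [-0.3,1,-1],"gripper": 0.8}]'

```text
clock: 14.72
tool_pos: [0.4499, -0.4649, 0.1815]
eef_rot: [0.999, 0.044, -0.0, 0.001]
contact_force: [-1.0, 0.6, -0.4]
opening: 0.901
```

```bash
python3 - <<'E'
from m import *
for c in('side','top'):
    s=snap(c,c+'8'); p=cloud(s)
    for ce in((.4,-.315),(.4826,-.3077),(.5625,-.3)):
        try: print(c,*ringfit(p,ce,.058))
        except Exception as e: print(e)
    q=sel(p,(.567,.040),.022,.095,.125); print('ball',len(q),q.mean(0) if len(q) else 0)
go((.483,-.3075,.029),np.radians(5.4))
E
python3 -c "
import cv2
a=cv2.imread('pics/side8.png'); cv2.imwrite('pics/s8.png',cv2.resize(a[130:310,240:480],None,fx=3,fy=3,interpolation=cv2.INTER_CUBIC))"
```

```text
side [ 0.3984 -0.3138] 146 0.05802554025108586
side [ 0.4807 -0.3053] 145 0.05749522173025956
side [ 0.5611 -0.2986] 142 0.057482885033999565
ball 59 [0.5649 0.0441 0.1098]
top [ 0.4001 -0.3159] 251 0.056636606121640565
top [ 0.4813 -0.3081] 244 0.05677237186720041
top [ 0.5627 -0.3011] 231 0.05639832812559731
ball 68 [0.567  0.0392 0.1111]
t 14.82 pos [ 0.4522 -0.4603  0.1812] yaw 5.44 F [ 0.4  0.6 -0.1] open 0.899
travel [ 0.3005 -0.994   1.0157] rot [-0.0002 -0.0002  0.0002]
```

View pics/s8.png

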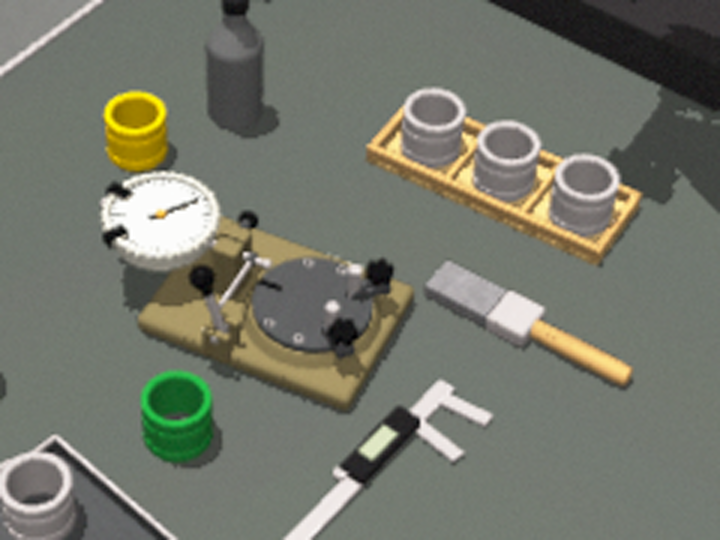

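The ring now stands upright in the middle cell, at about (507,160) in the crop. The lever is back at (202,275), and the other things are where they were.

```bash
python3 -c "
from plant import r
print(r.finish_job())"
```

```text
the job is handed in; nothing more can be done
None
```

The measured ring read **good**, so it now stands upright in the tray's middle cell. The job is handed in, with about 15 s of the 48 s used.

- **Reading:** before I touched anything, the pointer was between the two tabs. It was about 0.45 rad from the midpoint between them, close to the edge of one tab but on the inside. Both cameras showed this.
- **Lever:** I pushed it back until it met its stop, where the force rose to about 8 N. The ball moved about 36 mm (37 expected) and the pointer swung about 2.1 rad (2.16 expected). It was still back in the last picture.
- **Ring:** I eased it a few millimetres along gauge +x, lifted it and lowered it until it touched the cell floor. I released it only then. The floor contact peaked at about 17 N, then I eased off before opening the jaws.
- **Last check:** the ring's top is level with those of its two neighbours, and it sits within about 3 mm of the cell's centre. The neighbours did not move measurably. The caliper, brush and bottle looked in place in the picture, but I did not measure them. The gripper is clear of everything.

No check failed. The networks' estimates of the cell centre and of the dial were up to about 1 cm off the depth fits. I used the tray walls and the fitted ring circles instead.

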